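Clear down a board assembly station

ROBOT

A 6-joint arm with a two-finger parallel gripper is mounted at the origin on the work surface. World frame = base frame: x ahead of the robot, y to its left, z up, the work surface at z = 0. Lengths are in m, angles in rad, forces in N, time in s.
With the tool pointing down it reaches from about 0.375 to 0.9 m from the base axis. Payload 3.1 kg.
Tool frame: the origin (TCP) lies at the very end of the fingers, on their centre line; the grasp point (between the pads) lies 19 mm behind it; z points along the fingers, y is the direction in which the jaws open and shut (so a half turn about z gives the same grasp; the last joint's range is limited). The gripper opens to 85 mm and grips with 20 to 120 N. Pads are 22 mm wide; open, the fingers measure 114 mm over their backs; the gripper's body (76 mm by 85 mm) begins 54 mm behind the grasp point. The pads swing forward as they close: fully open they stand 13 mm farther back than shut.
Start: joints at [-1.335, 0.527, 1.433, -0, 1.181, -0.178], TCP at [0.252, -0.572, 0.231] pointing down, gripper open.
Joint ranges: [-3.08, 3.08], [-0.75, 2.2], [0.22, 2.44], [-1.43, 4.57], [0, 2.65], [-2.85, 2.85]. Speed limits (rad/s): [2.79, 2.79, 3.14, 3.14, 3.14, 3.14].

INTERFACE

Orientations are given as a unit quaternion [x, y, z, w].
In Python, from station import manip gives the robot as it stands. The module is installed in compiled form; this text tells all that it offers.
- The arm moves only by the tool send_rows, never from a script. Its argument "commands" is a list of rows, each an object with "delta_pos": the shift along the world's x, y, z in cm, a list of three; "yaw": the turn about the world's z in rad. A call has 1 to 10 rows; each row shifts and turns the pose as measured when the row begins; what a row does not reach is not made up. A row lasts 1/8 s, in which the tool goes at most 62.5 mm and 10.7 degrees, less where a joint would pass 70% of its speed; a pose out of reach is approached as far as the arm can. A call is refused whole if a number of a shift passes 6.25 or a number of a turn 0.188, either way. A call with a gripper value outside its range is refused whole. "grip" is the closure, from -1 (fully open) to 1 (shut), set as the call begins (left out, the last holds). The fingers move at their own pace and stop on an object; "force" is the grip in N (left out, the last holds). Time passes only in rows, so rows that do not move let the fingers close. It gives the time, the measured TCP pose, the force and the opening at its end, in the units of the state.
- manip.sense(): the state, without advancing time (a new reading comes with each control period).
- manip.snapshot(name): name is "scene" or "top" or "wrist"; returns the picture (420x560x3 uint8, blue, green, red); there is no depth.
- manip.get_calibration(name): a dict with "fx", "fy", "cx", "cy" (pixels), "world_to_cam" (4x4, takes a point from world to camera coordinates); the wrist camera has in their place "mount" (4x4, takes a point from camera to tool coordinates, whose origin is the TCP and whose axes are the flange's). Camera axes: x right, y down, z forward; pixel columns grow to the right and rows downward; lengths in m; the calibration is good to about 2 mm. A picture is of the moment at which its call begins: read the wrist's pose just before it. get_calibration takes no time and is no camera call.
- manip.sign_off(): hands the job in, once; it reports no verdict.
The state is a dict: "t": time; "q": joint angles; "qd": joint speeds; "tau": joint torques, N m; "tcp_pos": TCP position; "tool_rot": TCP orientation; "force": force on the tool from outside, world axes, zero at the start; "ft_torque": the same for the moment, N m; "finger_gap": opening from 0.0 (shut) to 1.0 (fully open).
Only numpy, scipy, OpenCV 4.12 (cv2) and the standard library are available. Lean on these libraries where they do the work, as an engineer would, in place of code of your own. Each camera call takes 0.05 s, during which the arm holds its last target. There are 200 camera calls.

TASK

Clear down this station. Before picking up anything else, lift the finished circuit board straight up off its two locating pins, keeping it level, and stand it on its feet in the middle of the flat transit tray, lengthways. Then put the three left-over parts back into stock, each upright on the clear front floor of the bin that already holds parts of its kind and size; set everything down gently, never drop it.

Things in the scene. Friction and masses are not known exactly. Their poses are not given: they have to be found in the camera images.
- board: Green board 58 (x) x 120 (y) x 3 mm, 0.18 kg, on four 20 mm brass feet at its corners; balanced. Origin: under its middle, level with the feet; y lengthways, z up. Components reach z 52 mm, at least 3 mm inside the long edges. Grip the two long edges at mid-length (across x); below them is free. Starts with feet on the fixture plate, same yaw, two 6.7 mm holes at y +-50 mm over the pins.
- fixture: Fixed aluminium plate 116 (x) x 160 (y) x 12 mm, with two upright 5 mm steel pins at x 0, y +-50 mm, tops 50.5 mm above the origin (board is off them once lifted 20 mm). End blocks 80 x 9 mm, 22 mm tall, at y +-74 mm. Origin: centre of the plate's underside, on the bench; y lengthways.
- tray: Fixed flat black transit tray, 146 (x) x 186 (y) mm outside, rim 9 mm tall and 3 mm thick, floor 3 mm thick. Origin: centre of its underside, on the bench; y lengthways. The board's length goes along y, either way round.
- cap_large: Left-over large capacitor standing on the bench: black can, 46 mm diameter, 54 mm tall plus two 6 mm screw terminals on top, 0.13 kg. Origin: centre of its underside; z up its axis.
- cap_small: Left-over small capacitor standing on the bench: black can, 32 mm diameter, 44 mm tall plus two 6 mm screw terminals on top, 0.06 kg. Origin: centre of its underside; z up its axis.
- heat_sink: Left-over finned aluminium heat sink standing on the bench, 42 (x) x 26 (y) x 48 mm tall, 0.08 kg; grip it across y. Origin: centre of its underside; z up.
- bin_large_caps: Fixed black bin, two large capacitors (60 mm tall) in its rear. 118 mm wide (y), walls and floor 3 mm; rims 20 mm tall in front, 28 sides, 44 back. Origin: underside, below the middle of the clear front floor, which is 72 (x) x 112 (y) mm. x points to the stock, which starts 40 mm from the origin; front wall at x -39, back at 94 mm. Fingers have room either side (y) of a part.
- bin_small_caps: Same kind of bin, same size, origin and axes as bin_large_caps, with three small capacitors (32 mm diameter, 50 mm tall) standing in its rear.
- bin_heat_sinks: Same kind of bin, same size, origin and axes as bin_large_caps, with three finned heat sinks (48 mm tall) standing in its rear. A fourth such bin in the row holds transformers and is not wanted.
Not all that is in view belongs to the job. What is shaped like the cap_large but blue or purple is not meant. Several things have the shape of the tray; the one meant has the colours described above.

How it is judged:
On the way, in this order (a step that is already met when the one before it is completed fails the run):
1. the board has been lifted level, clear of the fixture's pins (z of board in the frame of fixture above 0.035 m and angle between board's own z axis and vertical below 0.15 rad), for 0.1 s.
2. the board stands released in the middle of the transit tray, lengthways (horizontal distance between board and tray below 0.025 m and z of board in the frame of tray below 0.009 m and angle between board's own z axis and vertical below 0.06 rad and angle between the y axis of board and the y axis of tray, either way round below 0.3 rad and linear speed of board below 0.02 m/s and angular speed of board below 0.2 rad/s and contact force between board and the fingers below 0.05 N), for 0.2 s.
At the end, for the whole second after the job is handed in: Board on its feet in the tray, level, middle within 25 mm of the tray's, lengthways within 0.3 rad; large capacitor, small capacitor and heat sink each upright (0.12 rad) on the clear front floor of the bin of their own kind, not on stock or walls; all released and at rest (all of step 2 and x of cap_large in the frame of bin_large_caps between -0.034 and 0.034 m and y of cap_large in the frame of bin_large_caps between -0.05 and 0.05 m and z of cap_large in the frame of bin_large_caps below 0.009 m and angle between each of cap_large, cap_small, heat_sink's own z axis and vertical below 0.12 rad and linear speed of each of cap_large, cap_small, heat_sink below 0.02 m/s and angular speed of each of cap_large, cap_small, heat_sink below 0.2 rad/s and x of cap_small in the frame of bin_small_caps between -0.034 and 0.034 m and y of cap_small in the frame of bin_small_caps between -0.05 and 0.05 m and z of cap_small in the frame of bin_small_caps below 0.009 m and x of heat_sink in the frame of bin_heat_sinks between -0.034 and 0.034 m and y of heat_sink in the frame of bin_heat_sinks between -0.05 and 0.05 m and z of heat_sink in the frame of bin_heat_sinks below 0.009 m); the robot touches nothing.
It fails at once if the board is tipped by more than 0.3 rad (angle between board's own z axis and vertical above 0.3 rad).
It fails at once if a left-over part is picked up (raised 30 mm) while the board is not yet in the tray (height (world z) of any of cap_large, cap_small, heat_sink above 0.03 m and (horizontal distance between board and tray above 0.03 m or z of board in the frame of tray above 0.012 m)).
It fails at once if something is dropped: falls free of the fingers faster than 0.6 m/s (a fall of about 20 mm) ((linear speed of board above 0.6 m/s and contact force between board and the fingers below 0.02 N) or (linear speed of cap_large above 0.6 m/s and contact force between cap_large and the fingers below 0.02 N) or (linear speed of cap_small above 0.6 m/s and contact force between cap_small and the fingers below 0.02 N) or (linear speed of heat_sink above 0.6 m/s and contact force between heat_sink and the fingers below 0.02 N)).
It also fails if it takes over 125 s, if anything falls off the work surface, if the arm or the gripper's body presses on something with over 40 N, if the wrist force passes 120 N, or if a joint passes its speed limit or range.

## Working session

There is one attempt and no reset: what is moved stays moved. The work goes in short steps, Python scripts to look and compute and a tool call to move; the robot and the scene stay as the last step left them, time stands still between calls to the robot, and variables do not carry over. Pictures are saved under pics/ and viewed, about 12 in all and at most 16, crops included, and the job is handed in when it is done.

Besides the shell and the picture viewer there is one more tool, called after ">>>" in YAML: its name, and indented under it one key for each argument. send_rows: Moves the arm, as the interface text tells. Its arguments: {"type":"object","properties":{"commands":{"type":"array","items":{"type":"object","properties":{"delta_pos":{"type":"array","items":{"type":"number"}},"yaw":{"type":"number"}}}},"grip":{"type":"number"},"force":{"type":"number"}},"required":["commands"]}

```bash
mkdir -p pics
python3 - <<'E'
from station import manip
import cv2
s=manip.sense();print(s['t'],s['tcp_pos'],s['tool_rot'],s['finger_gap'],s['q'])
for n in('top','scene','wrist'):
    cv2.imwrite(f'pics/{n}0.png',manip.snapshot(n))
    c=manip.get_calibration(n);print(n,c)
E
```

```text
0.0 [ 0.2517147  -0.57127697  0.2303177 ] [ 9.78571731e-01  2.05903214e-01 -4.55035079e-05 -1.10967214e-03] 1.0018992619961715 [-1.33451626e+00  5.28489428e-01  1.43390747e+00 -2.90264673e-05
  1.18141681e+00 -1.78482358e-01]
top {'fx': 467.4806852459956, 'fy': 467.4806852459956, 'cx': 282.9280584338001, 'cy': 205.6700400872307, 'world_to_cam': array([[-0.01645063, -0.99984911,  0.00557924, -0.00655588],
       [-0.99825151,  0.016107  , -0.05687251,  0.41145757],
       [ 0.05677406, -0.00650507, -0.99836586,  1.39832087],
       [ 0.        ,  0.        ,  0.        ,  1.        ]])}
scene {'fx': 502.4191799149123, 'fy': 502.4191799149123, 'cx': 282.67864388546064, 'cy': 211.80223738503616, 'world_to_cam': array([[-0.53890488,  0.84230343,  0.01031822,  0.20681875],
       [ 0.70331634,  0.45665495, -0.5448049 , -0.26289891],
       [-0.4636029 , -0.28634105, -0.83849935,  1.41692304],
       [ 0.        ,  0.        ,  0.        ,  1.        ]])}
wrist {'fx': 333.8656714007873, 'fy': 333.8656714007873, 'cx': 273.51777890683246, 'cy': 206.56689533391435, 'mount': array([[-1.71913844e-03, -9.49374448e-01, -3.14142010e-01,
         8.05380802e-02],
       [ 9.99998478e-01, -1.72592709e-03, -2.56523299e-04,
         1.21401296e-04],
       [-2.98649541e-04, -3.14141973e-01,  9.49375970e-01,
        -1.41823901e-01],
       [ 0.00000000e+00,  0.00000000e+00,  0.00000000e+00,
         1.00000000e+00]])}
```

View pics/top0.png

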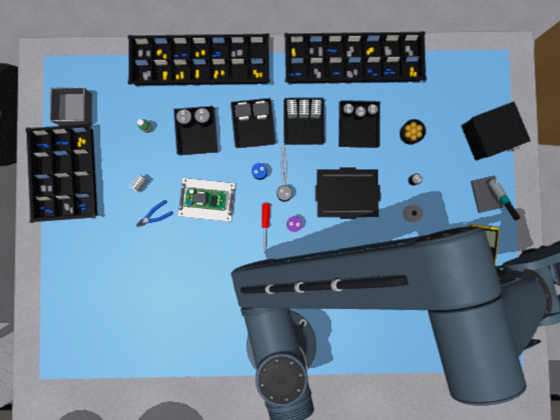

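View pics/scene0.png

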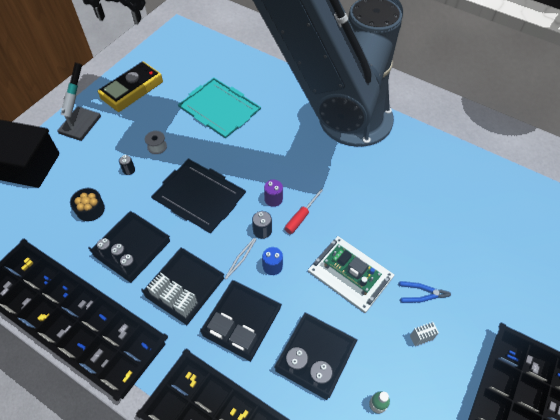

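Candidates: large cap: black (285,192), with blue (260,171) and purple (295,223) ruled out by colour. Small cap: (415,179), not the green-topped can (145,125). Heat sink: (140,183). Tray: black (347,193), not the teal one at scene (220,105). Board: (207,199). I'll check these in one enlarged crop.

```bash
cat > h.py <<'E'
import numpy as np, cv2
from scipy.spatial.transform import Rotation as R
from station import manip
def cam(name,s=None):
    c=manip.get_calibration(name)
    K=np.array([[c['fx'],0,c['cx']],[0,c['fy'],c['cy']],[0,0,1]])
    if 'mount' in c:
        T=np.eye(4);T[:3,:3]=R.from_quat(s['tool_rot']).as_matrix();T[:3,3]=s['tcp_pos']
        W=np.linalg.inv(T@c['mount'])
    else: W=c['world_to_cam']
    return K,W
def px2w(KW,uv,z):
    K,W=KW;Ci=np.linalg.inv(W);d=Ci[:3,:3]@np.linalg.inv(K)@[uv[0],uv[1],1];o=Ci[:3,3]
    return o+d*(z-o[2])/d[2]
def w2px(KW,p):
    K,W=KW;q=K@(W[:3,:3]@np.asarray(p)+W[:3,3]);return q[:2]/q[2]
E
python3 - <<'E'
from h import *
im=cv2.imread('pics/top0.png');c=im[90:240,120:440]
cv2.imwrite('pics/c1.png',cv2.resize(c,None,fx=2.5,fy=2.5,interpolation=cv2.INTER_CUBIC))
E
```

```text
(no output)
```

View pics/c1.png

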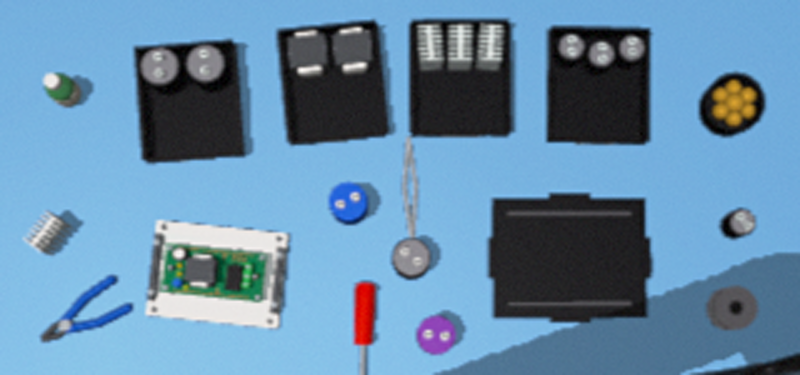

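Run:
```python
from h import *
KW=cam('top')
f=lambda x,y,z:px2w(KW,(120+(x+.5)/2.5-.5,90+(y+.5)/2.5-.5),z)
def show(n,P,z):
    Q=np.array([f(x,y,zz) for (x,y),zz in zip(P,z if isinstance(z,list) else [z]*len(P))]);print(n,Q.mean(0).round(4),Q[:,:2].round(3).tolist());return Q
q=show('plate',[(157,221),(290,234),(280,328),(146,315)],.012); d=q[0]+q[3]-q[1]-q[2];print('ylong yaw',np.degrees(np.arctan2(-d[0],d[1])))
q=show('board',[(168,245),(267,252),(263,301),(163,293)],.035); d=q[0]+q[3]-q[1]-q[2];print(np.degrees(np.arctan2(-d[0],d[1])))
q=show('tray',[(492,198),(645,199),(648,317),(494,318)],.009); d=q[0]+q[3]-q[1]-q[2];print(np.degrees(np.arctan2(-d[0],d[1])))
for n,P in dict(large=[(143,160),(245,154),(236,40),(135,47)],heat=[(411,136),(511,136),(510,20),(411,20)],small=[(547,142),(649,144),(650,28),(549,27)]).items():
    q=show(n,P,[.02,.02,.044,.044]);fm=(q[0]+q[1])/2;bm=(q[2]+q[3])/2;x=(bm-fm)[:2];print('len',np.linalg.norm(x));x/=np.linalg.norm(x);print('  yaw',np.degrees(np.arctan2(x[1],x[0])),'origin',fm[:2]+x*.0405, bm[:2]-x*.0955, )
show('capL',[(411,257)],.054);show('capS',[(743,222)],.044);show('hs',[(44,229)],.048)
for p in [(743,222,.044),(411,257,.054)]:print(f(*p))
```

```text
plate [0.4337 0.2153 0.012 ] [[0.5, 0.289], [0.481, 0.128], [0.368, 0.142], [0.386, 0.303]]
ylong yaw -6.495374779123369
board [0.4341 0.2153 0.035 ] [[0.468, 0.271], [0.458, 0.154], [0.4, 0.159], [0.411, 0.277]]
-5.241227930033441
tray [ 0.4472 -0.2098  0.009 ] [[0.522, -0.117], [0.517, -0.303], [0.374, -0.303], [0.376, -0.116]]
-0.9177562473901253
large [0.6417 0.2448 0.032 ] [[0.573, 0.304], [0.578, 0.181], [0.711, 0.187], [0.705, 0.307]]
len 0.13245162025724297
  yaw 2.193280949605663 origin [0.61600796 0.24381854] [0.61246218 0.24368274]
heat [ 0.6638 -0.0806  0.032 ] [[0.597, -0.02], [0.595, -0.141], [0.731, -0.14], [0.732, -0.022]]
len 0.13532332018948282
  yaw -0.3207361694881918 origin [ 0.63663295 -0.08048579] [ 0.63595628 -0.080482  ]
small [ 0.6525 -0.2464  0.032 ] [[0.587, -0.184], [0.583, -0.307], [0.718, -0.307], [0.721, -0.187]]
len 0.13485740087509607
  yaw -0.5226949197257661 origin [ 0.62554091 -0.24614617] [ 0.62439836 -0.24613574]
capL [ 0.4475 -0.0171  0.054 ] [[0.447, -0.017]]
capS [ 0.4836 -0.4111  0.044 ] [[0.484, -0.411]]
hs [0.488  0.4142 0.048 ] [[0.488, 0.414]]
[ 0.48364791 -0.41111005  0.044     ]
[ 0.44748827 -0.01705295  0.054     ]
```

>>> send_rows:
  commands:
    - {"delta_pos": [4.5,6,0],"yaw": 0.105}
    - {"delta_pos": [4.5,6,0],"yaw": 0.105}
    - {"delta_pos": [4.5,6,0],"yaw": 0.105}
    - {"delta_pos": [4.5,6,0],"yaw": 0.105}
    - {"delta_pos": [0,6,0],"yaw": 0.105}
    - {"delta_pos": [0,6,0],"yaw": 0.105}
    - {"delta_pos": [0,6,0],"yaw": 0.105}
    - {"delta_pos": [0,6,0],"yaw": 0.105}
    - {"delta_pos": [0,6,0],"yaw": 0.105}
    - {"delta_pos": [0,6,0],"yaw": 0.105}
  grip: -1
  force: 40

```text
t: 1.4
tcp_pos: [0.4043, 0.0002, 0.2291]
tool_rot: [0.735, 0.678, 0.002, 0.001]
force: [0.4, 0.1, -0.4]
finger_gap: 1.0
```

>>> send_rows:
  commands:
    - {"delta_pos": [1.0,6,0],"yaw": -0.02}
    - {"delta_pos": [1.0,6,0]}
    - {"delta_pos": [0.5,6,0]}
    - {"delta_pos": [0.5,3,0]}
    - {"delta_pos": [0,0,0]}
    - {"delta_pos": [0,0,0]}

```text
validation failed for argument at $.co...
```

Run:
```python
from h import *
import pickle
s=manip.sense();im=manip.snapshot('wrist');pickle.dump(s,open('w1.pkl','wb'))
print(s['t'],s['tcp_pos'],s['tool_rot'])
KW=cam('wrist',s);cv2.imwrite('pics/w1.png',im)
```

```text
1.4 [4.04344785e-01 2.22619811e-04 2.29119860e-01] [0.73540338 0.67762581 0.00186806 0.00127992]
```

View pics/w1.png

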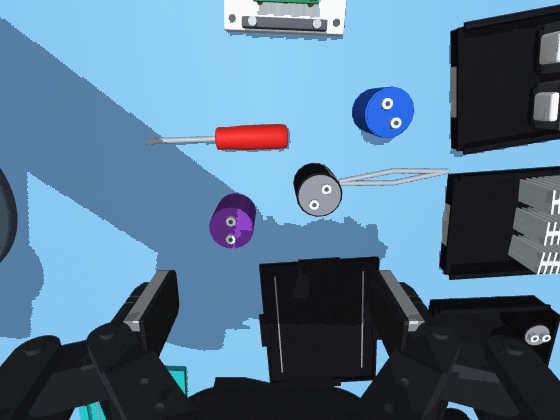

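The move was refused because some rows had no yaw. This view still shows the black large cap's top at (319,197) and the tray, which is black with light strips.

>>> send_rows:
  commands:
    - {"delta_pos": [1.0,6,0],"yaw": -0.02}
    - {"delta_pos": [1.0,6,0],"yaw": 0}
    - {"delta_pos": [0.5,6,0],"yaw": 0}
    - {"delta_pos": [0.5,3,0],"yaw": 0}
    - {"delta_pos": [0,0,0],"yaw": 0}
    - {"delta_pos": [0,0,0],"yaw": 0}

```text
t: 2.2
tcp_pos: [0.4317, 0.2171, 0.2287]
tool_rot: [0.739, 0.674, 0.003, -0.001]
force: [0.1, -0.9, -0.4]
finger_gap: 0.999
```

Run:
```python
from h import *
import pickle
s0=manip.sense()
S=pickle.load(open('w1.pkl','rb'));KW=cam('wrist',S);print('capL',px2w(KW,(319,197),.054))
s=s0;im=manip.snapshot('wrist');pickle.dump(s,open('w2.pkl','wb'))
print(s['t'],s['tcp_pos'],s['tool_rot'])
cv2.imwrite('pics/w2.png',im)
```

```text
capL [ 0.44867161 -0.01789004  0.054     ]
2.2 [0.43168649 0.217053   0.2287168 ] [ 7.39001640e-01  6.73697281e-01  2.84950736e-03 -6.56067625e-04]
```

View pics/w2.png

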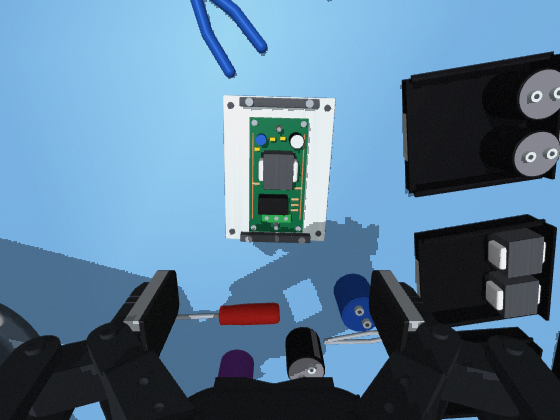

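Run:
```python
from h import *
import pickle
S=pickle.load(open('w2.pkl','rb'));KW=cam('wrist',S)
g=lambda P,z:np.array([px2w(KW,p,z)[:2] for p in P])
def rep(n,q):
    d=q[0]+q[1]-q[2]-q[3];print(n,q.mean(0).round(4),np.degrees(np.arctan2(-d[0],d[1])).round(2),q.round(3).tolist())
rep('plate',g([(223,96),(335,98),(325,241),(226,240)],.012))
rep('board',g([(250,118),(309,119),(304,234),(250,232)],.035))
e=cv2.imread('pics/w2.png')
hsv=cv2.cvtColor(e,cv2.COLOR_BGR2HSV);m=cv2.inRange(hsv,(45,90,40),(85,255,255))
c=max(cv2.findContours(m,0,2)[0],key=cv2.contourArea);r=cv2.minAreaRect(c);print(r);b=cv2.boxPoints(r);print(b)
q=g(b,.035);print(q.mean(0),q.round(4).tolist())
print('sides at row 173',[np.where(m[k])[0][[0,-1]] for k in (165,173,180)],g([(250,173),(307,173)],.035))
s=manip.sense();print(R.from_quat(s['tool_rot']).as_matrix().round(4))
```

```text
plate [0.4362 0.2175] -6.58 [[0.388, 0.303], [0.502, 0.29], [0.485, 0.132], [0.37, 0.144]]
board [0.4369 0.217 ] -6.36 [[0.415, 0.28], [0.472, 0.274], [0.459, 0.153], [0.401, 0.161]]
((277.6501159667969, 174.64486694335938), (58.18600845336914, 113.9881820678711), 1.4688007831573486)
[[247.10576  230.87451 ]
 [250.02757  116.923775]
 [308.19446  118.41522 ]
 [305.27264  232.36597 ]]
[0.43640672 0.21826187] [[0.3982, 0.1627], [0.4152, 0.2811], [0.4714, 0.2743], [0.4608, 0.155]]
sides at row 173 [array([249, 305]), array([249, 305]), array([249, 305])] [[0.4087028  0.22586057]
 [0.46685414 0.22033178]]
[[ 0.0931  0.9957  0.0034]
 [ 0.9956 -0.0931  0.0051]
 [ 0.0054  0.003  -1.    ]]
```

>>> send_rows:
  commands:
    - {"delta_pos": [0.5,0.05,-4],"yaw": -0.02}
    - {"delta_pos": [0,0,-4],"yaw": 0}
    - {"delta_pos": [0,0,-4],"yaw": 0}
    - {"delta_pos": [0,0,-3],"yaw": 0}
    - {"delta_pos": [0,0,-1],"yaw": 0}
    - {"delta_pos": [0,0,0],"yaw": 0}
    - {"delta_pos": [0,0,0],"yaw": 0}

```text
t: 3.12
tcp_pos: [0.4405, 0.2095, 0.0679]
tool_rot: [0.751, 0.661, 0.006, 0.002]
force: [0.7, -0.2, 0.0]
finger_gap: 0.999
```

>>> send_rows:
  commands:
    - {"delta_pos": [-0.4,0.8,-1],"yaw": 0.014}
    - {"delta_pos": [0,0,-0.5],"yaw": 0}
    - {"delta_pos": [0,0,0],"yaw": 0}
    - {"delta_pos": [0,0,0],"yaw": 0}

```text
t: 3.62
tcp_pos: [0.4375, 0.2188, 0.0541]
tool_rot: [0.745, 0.667, 0.008, 0.003]
force: [1.2, -0.4, -0.5]
finger_gap: 1.003
```

```bash
cat > st.py <<'E'
from h import *
s=manip.sense();M=R.from_quat(s['tool_rot']).as_matrix()
print(s['t'],s['tcp_pos'].round(4),'tooly',np.degrees(np.arctan2(M[1,1],M[0,1])).round(2),'tilt',M[:2,2].round(4),s['force'].round(1),s['finger_gap'].round(3),s['q'].round(2))
E
python3 st.py
```

```text
Traceback (most recent call last):
  File "st.py", line 3, in <module>
    print(s['t'],s['tcp_pos'].round(4),'tooly',np.degrees(np.arctan2(M[1,1],M[0,1])).round(2),'tilt',M[:2,2].round(4),s['force'].round(1),s['finger_gap'].round(3),s['q'].round(2))
                                                                                                                                          ^^^^^^^^^^^^^^^^^^^^^
AttributeError: 'float' object has no attribute 'round'
```

>>> send_rows:
  commands:
    - {"delta_pos": [-0.1,-0.1,-2],"yaw": 0}
    - {"delta_pos": [0,0,-1],"yaw": 0}
    - {"delta_pos": [0,0,0],"yaw": 0}

```text
t: 4.0
tcp_pos: [0.4374, 0.2181, 0.024]
tool_rot: [0.745, 0.667, 0.009, 0.003]
force: [0.1, -0.3, 0.1]
finger_gap: 0.999
```

```bash
sed -i "s/s\['finger_gap'\].round(3)/round(s['finger_gap'],3)/" st.py; python3 st.py; python3 -c "
from h import *
cv2.imwrite('pics/w3.png',manip.snapshot('wrist'))"
```

```text
4.0 [0.4374 0.2181 0.024 ] tooly -6.36 tilt [0.0174 0.0071] [ 0.1 -0.3  0.1] 0.999 [0.23 0.71 1.93 0.01 0.48 0.34]
```

View pics/w3.png

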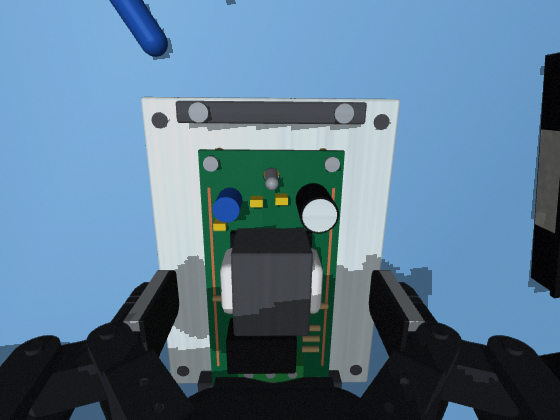

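Board is centred between the fingers (edges ~205 and ~342, pads 178 and 370). I'll go down the last bit and close.

>>> send_rows:
  commands:
    - {"delta_pos": [-0.05,0,-0.65],"yaw": 0}
    - {"delta_pos": [0,0,0],"yaw": 0}

```text
t: 4.3
tcp_pos: [0.4376, 0.2182, 0.0181]
tool_rot: [0.745, 0.667, 0.01, 0.004]
force: [-0.3, -0.5, -0.6]
finger_gap: 0.995
```

>>> send_rows:
  commands:
    - {"delta_pos": [0,0,0],"yaw": 0}
    - {"delta_pos": [0,0,0],"yaw": 0}
    - {"delta_pos": [0,0,0],"yaw": 0}
    - {"delta_pos": [0,0,0],"yaw": 0}
    - {"delta_pos": [0,0,0],"yaw": 0}
    - {"delta_pos": [0,0,0],"yaw": 0}
  grip: 1
  force: 40

```text
t: 5.05
tcp_pos: [0.4371, 0.2183, 0.0188]
tool_rot: [0.745, 0.667, 0.01, 0.003]
force: [-0.2, 0.2, 0.3]
finger_gap: 0.661
```

```bash
python3 st.py
```

```text
5.05 [0.4371 0.2183 0.0188] tooly -6.39 tilt [0.0188 0.0076] [-0.2  0.2  0.3] 0.661 [0.23 0.72 1.94 0.01 0.46 0.34]
```

>>> send_rows:
  commands:
    - {"delta_pos": [0,0,0.5],"yaw": 0}
    - {"delta_pos": [0,0,0.7],"yaw": 0}
    - {"delta_pos": [0,0,0.7],"yaw": 0}
    - {"delta_pos": [0,0,0.8],"yaw": 0}
    - {"delta_pos": [0,0,1],"yaw": 0}
    - {"delta_pos": [0,0,1],"yaw": 0}
    - {"delta_pos": [0,0,1],"yaw": 0}
    - {"delta_pos": [0,0,1],"yaw": 0}
    - {"delta_pos": [0,0,1],"yaw": 0}
    - {"delta_pos": [0,0,0],"yaw": 0}

```text
t: 6.3
tcp_pos: [0.4371, 0.2183, 0.1019]
tool_rot: [0.745, 0.667, 0.01, 0.004]
force: [-0.2, -0.2, -2.8]
finger_gap: 0.656
```

```bash
python3 st.py
```

```text
6.3 [0.4371 0.2183 0.1019] tooly -6.37 tilt [0.0202 0.0079] [-0.2 -0.2 -2.8] 0.656 [0.23 0.55 1.9  0.   0.66 0.34]
```

>>> send_rows:
  commands:
    - {"delta_pos": [0,0,2],"yaw": 0}
    - {"delta_pos": [0,-1.5,2],"yaw": 0.016}
    - {"delta_pos": [0.1,-3,0],"yaw": 0.016}
    - {"delta_pos": [0.1,-4,0],"yaw": 0.016}
    - {"delta_pos": [0.1,-4,0],"yaw": 0.016}
    - {"delta_pos": [0.1,-4,0],"yaw": 0.016}
    - {"delta_pos": [0.1,-4,0],"yaw": 0.016}
    - {"delta_pos": [0.1,-4,0],"yaw": 0}
    - {"delta_pos": [0.1,-4,0],"yaw": 0}
    - {"delta_pos": [0.1,-4,0],"yaw": 0}

```text
t: 7.55
tcp_pos: [0.4427, -0.114, 0.1411]
tool_rot: [0.709, 0.705, 0.009, 0.002]
force: [-0.4, 0.6, -2.8]
finger_gap: 0.66
```

```bash
python3 st.py
```

```text
7.55 [ 0.4427 -0.114   0.1411] tooly -0.3 tilt [0.0159 0.0104] [-0.4  0.6 -2.8] 0.66 [-0.51  0.45  1.94  0.02  0.74 -0.52]
```

>>> send_rows:
  commands:
    - {"delta_pos": [0.1,-4,0],"yaw": -0.01}
    - {"delta_pos": [0.1,-3,0],"yaw": 0}
    - {"delta_pos": [0.1,-1,0],"yaw": 0}
    - {"delta_pos": [0,0,0],"yaw": 0}
    - {"delta_pos": [0,0,0],"yaw": 0}

```text
t: 8.18
tcp_pos: [0.4444, -0.1972, 0.1397]
tool_rot: [0.714, 0.7, 0.009, 0.0]
force: [-0.3, -1.1, -1.7]
finger_gap: 0.664
```

```bash
python3 st.py; python3 -c "
from h import *
import pickle
s=manip.sense();pickle.dump(s,open('w4.pkl','wb'))
a=manip.snapshot('wrist');b=manip.snapshot('top');cv2.imwrite('pics/t4.png',b);cv2.imwrite('pics/w4r.png',a)
s=manip.snapshot('scene');cv2.imwrite('pics/s4.png',s)
cv2.imwrite('pics/w4.png',cv2.resize(np.vstack([np.hstack([a,s])]),None,fx=.71,fy=.71,interpolation=cv2.INTER_AREA))"
```

```text
8.175 [ 0.4444 -0.1972  0.1397] tooly -1.15 tilt [0.0134 0.0129] [-0.3 -1.1 -1.7] 0.664 [-0.66  0.49  1.87  0.03  0.78 -0.66]
```

View pics/w4.png

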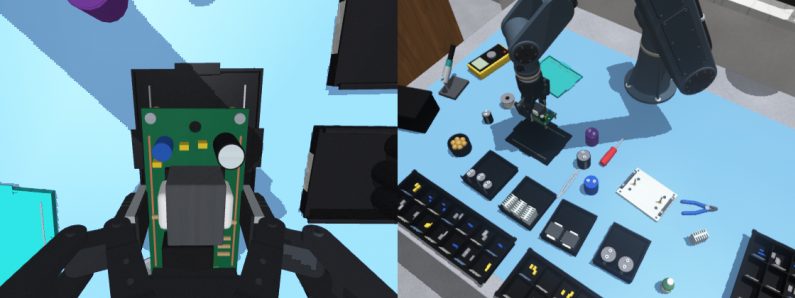

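>>> send_rows:
  commands:
    - {"delta_pos": [0.3,-1.2,-2],"yaw": 0}
    - {"delta_pos": [0,0,-3],"yaw": 0}
    - {"delta_pos": [0,0,-3],"yaw": 0}
    - {"delta_pos": [0,0,-2],"yaw": 0}
    - {"delta_pos": [0,0,-1],"yaw": 0}
    - {"delta_pos": [0,0,0],"yaw": 0}

```text
t: 9.07
tcp_pos: [0.4499, -0.2064, 0.0285]
tool_rot: [0.712, 0.703, 0.01, 0.003]
force: [0.8, -0.8, -2.1]
finger_gap: 0.662
```

```bash
python3 st.py
```

```text
9.075 [ 0.4499 -0.2064  0.0285] tooly -0.73 tilt [0.0176 0.0098] [ 0.8 -0.8 -2.1] 0.662 [-0.67  0.71  1.91  0.04  0.52 -0.69]
```

>>> send_rows:
  commands:
    - {"delta_pos": [-0.2,-0.3,-0.8],"yaw": 0}
    - {"delta_pos": [0,0,-0.5],"yaw": 0}
    - {"delta_pos": [0,0,-0.3],"yaw": 0}
    - {"delta_pos": [0,0,-0.2],"yaw": 0}

```text
t: 9.57
tcp_pos: [0.4492, -0.2105, 0.0114]
tool_rot: [0.711, 0.703, 0.01, 0.005]
force: [-0.7, 0.4, -2.3]
finger_gap: 0.662
```

```bash
python3 st.py
```

```text
9.575 [ 0.4492 -0.2105  0.0114] tooly -0.71 tilt [0.0212 0.007 ] [-0.7  0.4 -2.3] 0.662 [-0.68  0.74  1.92  0.04  0.47 -0.7 ]
```

>>> send_rows:
  commands:
    - {"delta_pos": [0,0,-0.15],"yaw": 0}
    - {"delta_pos": [0,0,-0.15],"yaw": 0}
    - {"delta_pos": [0,0,0],"yaw": 0}

```text
t: 9.95
tcp_pos: [0.4494, -0.2107, 0.0101]
tool_rot: [0.711, 0.703, 0.01, 0.006]
force: [1.1, 0.9, -2.5]
finger_gap: 0.661
```

```bash
python3 st.py
```

```text
9.95 [ 0.4494 -0.2107  0.0101] tooly -0.7 tilt [0.0222 0.0062] [ 1.1  0.9 -2.5] 0.661 [-0.68  0.74  1.92  0.04  0.47 -0.7 ]
```

>>> send_rows:
  commands:
    - {"delta_pos": [0,0,-0.15],"yaw": 0}
    - {"delta_pos": [0,0,-0.15],"yaw": 0}

```text
t: 10.2
tcp_pos: [0.4496, -0.2108, 0.0096]
tool_rot: [0.711, 0.703, 0.01, 0.006]
force: [-2.3, 1.2, 18.8]
finger_gap: 0.659
```

```bash
python3 st.py
```

```text
10.2 [ 0.4496 -0.2108  0.0096] tooly -0.67 tilt [0.0234 0.0052] [-2.3  1.2 18.8] 0.659 [-0.68  0.75  1.92  0.04  0.46 -0.7 ]
```

Contact made. Releasing and then rising straight up.

>>> send_rows:
  commands:
    - {"delta_pos": [0,0,0],"yaw": 0}
    - {"delta_pos": [0,0,0],"yaw": 0}
    - {"delta_pos": [0,0,0],"yaw": 0}
    - {"delta_pos": [0,0,0],"yaw": 0}
    - {"delta_pos": [0,0,0],"yaw": 0}
    - {"delta_pos": [0,0,0],"yaw": 0}
  grip: -1

```text
t: 10.95
tcp_pos: [0.4502, -0.2112, 0.0094]
tool_rot: [0.711, 0.703, 0.01, 0.007]
force: [0.6, -0.8, -0.3]
finger_gap: 1.001
```

>>> send_rows:
  commands:
    - {"delta_pos": [0,0,2],"yaw": 0}
    - {"delta_pos": [0,0,3],"yaw": 0}
    - {"delta_pos": [0,0,4],"yaw": 0}
    - {"delta_pos": [0,0,5],"yaw": 0}
    - {"delta_pos": [0,0,4],"yaw": 0}
    - {"delta_pos": [0,0,0],"yaw": 0}

```text
t: 11.7
tcp_pos: [0.4488, -0.2103, 0.1938]
tool_rot: [0.711, 0.703, 0.01, 0.006]
force: [-0.3, -0.0, -0.8]
finger_gap: 0.999
```

```bash
python3 st.py; python3 -c "
from h import *
import pickle
s=manip.sense();pickle.dump(s,open('w5.pkl','wb'))
cv2.imwrite('pics/w5.png',manip.snapshot('wrist'))"
```

```text
11.7 [ 0.4488 -0.2103  0.1938] tooly -0.7 tilt [0.0223 0.0061] [-0.3 -0.  -0.8] 0.999 [-0.68  0.4   1.8   0.02  0.92 -0.68]
```

View pics/w5.png

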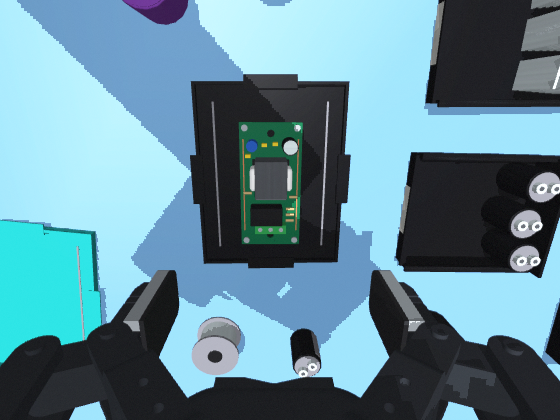

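Board stands centred and lengthways in the tray (board centre about (269,183), tray centre about (271,172) at the rim). Next is the small cap, seen with its top at (308,368).

Run:
```python
from h import *
import pickle
S=pickle.load(open('w5.pkl','rb'));KW=cam('wrist',S)
g=lambda P,z:np.array([px2w(KW,p,z)[:2] for p in P]).round(4)
print('tray',g([(192,82),(349,82),(341,262),(205,263)],.009).mean(0),'board',g([(239,122),(301,122),(298,243),(240,243)],.026).mean(0))
print('small bin front',g([(415,153),(397,263)],.02).tolist())
print('stock small',g([(544,186),(525,224),(522,260)],.05).tolist())
print('capS',g([(307,367)],.046),'spool',g([(214,354)],.03))
```

```text
tray [ 0.4514   -0.208625] board [ 0.4485 -0.2105]
small bin front [[0.5881, -0.1823], [0.5825, -0.2991]]
stock small [[0.6954, -0.2092], [0.6861, -0.2456], [0.6914, -0.283]]
capS [[ 0.4855 -0.4086]] spool [[ 0.3829 -0.4021]]
```

>>> send_rows:
  commands:
    - {"delta_pos": [0,-2,0],"yaw": -0.157}
    - {"delta_pos": [0,-2,0],"yaw": -0.157}
    - {"delta_pos": [0,-2,0],"yaw": -0.157}
    - {"delta_pos": [0,-2,0],"yaw": -0.157}
    - {"delta_pos": [0,-2,0],"yaw": -0.157}
    - {"delta_pos": [0,-2,0],"yaw": -0.157}
    - {"delta_pos": [0,-2,0],"yaw": -0.157}
    - {"delta_pos": [0,-2,0],"yaw": -0.157}
    - {"delta_pos": [0,-2,0],"yaw": -0.157}
    - {"delta_pos": [0,-1,0],"yaw": -0.157}

```text
t: 13.0
tcp_pos: [0.4375, -0.3945, 0.1712]
tool_rot: [0.999, -0.032, 0.003, -0.01]
force: [0.1, 0.1, 0.5]
finger_gap: 0.998
```

>>> send_rows:
  commands:
    - {"delta_pos": [0,0,0],"yaw": 0}
    - {"delta_pos": [0,0,0],"yaw": 0}

```text
t: 13.25
tcp_pos: [0.436, -0.3931, 0.1675]
tool_rot: [0.999, -0.03, 0.001, -0.013]
force: [-1.1, 0.1, -0.5]
finger_gap: 1.004
```

```bash
python3 st.py; python3 -c "
from h import *
import pickle
s=manip.sense();pickle.dump(s,open('w6.pkl','wb'))
cv2.imwrite('pics/w6.png',manip.snapshot('wrist'))"
```

```text
13.25 [ 0.436  -0.3931  0.1675] tooly -93.46 tilt [0.0021 0.0255] [-1.1  0.1 -0.5] 1.004 [-0.93  0.56  1.58  0.02  1.02  0.69]
```

View pics/w6.png

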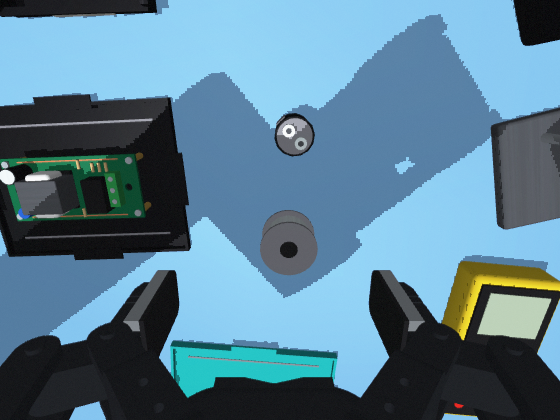

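Run:
```python
from h import *
import pickle
S=pickle.load(open('w6.pkl','rb'));KW=cam('wrist',S)
p=px2w(KW,(295,133),.045);print(p,p-S['tcp_pos'])
```

```text
[ 0.4885227  -0.41009288  0.045     ] [ 0.0525654  -0.01698012 -0.12249897]
```

>>> send_rows:
  commands:
    - {"delta_pos": [2.5,-0.8,-1],"yaw": 0.045}
    - {"delta_pos": [2.5,-0.8,-2],"yaw": 0}
    - {"delta_pos": [0.1,0,-2],"yaw": 0}
    - {"delta_pos": [0,0,-2],"yaw": 0}
    - {"delta_pos": [0,0,-1],"yaw": 0}
    - {"delta_pos": [0,0,0],"yaw": 0}

```text
t: 14.05
tcp_pos: [0.4887, -0.4053, 0.0848]
tool_rot: [1.0, -0.002, -0.0, -0.014]
force: [0.0, -0.1, -0.1]
finger_gap: 1.001
```

```bash
python3 st.py; python3 -c "
from h import *
s=manip.sense();im=manip.snapshot('wrist');cv2.imwrite('pics/w7.png',im)
KW=cam('wrist',s);print(w2px(KW,(.487,-.41,.045)))
c=im[100:420,130:430];cv2.imwrite('pics/w7c.png',c)"
```

```text
14.05 [ 0.4887 -0.4053  0.0848] tooly -90.18 tilt [-0.0006  0.0275] [ 0.  -0.1 -0.1] 1.001 [-0.88  0.73  1.5   0.02  0.93  0.68]
[283.03264967 242.1102873 ]
```

View pics/w7c.png

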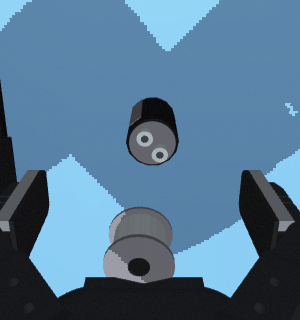

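>>> send_rows:
  commands:
    - {"delta_pos": [-0.2,-0.5,-1],"yaw": 0}
    - {"delta_pos": [0,0,-2],"yaw": 0}
    - {"delta_pos": [0,0,-2],"yaw": 0}
    - {"delta_pos": [0,0,-1.5],"yaw": 0}
    - {"delta_pos": [0,0,-0.5],"yaw": 0}
    - {"delta_pos": [0,0,0],"yaw": 0}

```text
t: 14.85
tcp_pos: [0.4868, -0.412, 0.012]
tool_rot: [1.0, -0.002, 0.001, -0.012]
force: [-0.1, -0.3, -0.1]
finger_gap: 0.999
```

```bash
python3 st.py
```

```text
14.85 [ 0.4868 -0.412   0.012 ] tooly -90.2 tilt [0.0018 0.0246] [-0.1 -0.3 -0.1] 0.999 [-0.89  0.84  1.52  0.02  0.8   0.67]
```

>>> send_rows:
  commands:
    - {"delta_pos": [0,0.15,0],"yaw": 0}
    - {"delta_pos": [0,0,0],"yaw": 0}
    - {"delta_pos": [0,0,0],"yaw": 0}
    - {"delta_pos": [0,0,0],"yaw": 0}
    - {"delta_pos": [0,0,0],"yaw": 0}
    - {"delta_pos": [0,0,0],"yaw": 0}
    - {"delta_pos": [0,0,0],"yaw": 0}
  grip: 1
  force: 30

```text
t: 15.72
tcp_pos: [0.4877, -0.4112, 0.014]
tool_rot: [1.0, -0.002, 0.002, -0.011]
force: [-0.1, -0.1, 0.6]
finger_gap: 0.366
```

```bash
python3 st.py
```

```text
15.725 [ 0.4877 -0.4112  0.014 ] tooly -90.18 tilt [0.0041 0.022 ] [-0.1 -0.1  0.6] 0.366 [-0.88  0.84  1.52  0.02  0.8   0.67]
```

>>> send_rows:
  commands:
    - {"delta_pos": [0,0,1],"yaw": 0}
    - {"delta_pos": [0,0,2],"yaw": 0}
    - {"delta_pos": [0,0,3],"yaw": 0}
    - {"delta_pos": [0,0,3],"yaw": 0}
    - {"delta_pos": [1,1.2,1],"yaw": 0}
    - {"delta_pos": [3,4,0],"yaw": 0}
    - {"delta_pos": [3,4,0],"yaw": 0}
    - {"delta_pos": [3,4,0],"yaw": 0}
    - {"delta_pos": [2,2,0],"yaw": 0}
    - {"delta_pos": [1,1,0],"yaw": 0}

```text
t: 16.98
tcp_pos: [0.6225, -0.2409, 0.1239]
tool_rot: [1.0, -0.003, 0.004, -0.01]
force: [-0.1, -0.6, -0.2]
finger_gap: 0.366
```

>>> send_rows:
  commands:
    - {"delta_pos": [0,0,0],"yaw": 0}
    - {"delta_pos": [0,0,0],"yaw": 0}

```text
t: 17.23
tcp_pos: [0.6221, -0.24, 0.1236]
tool_rot: [1.0, -0.002, 0.004, -0.01]
force: [0.2, -0.9, -0.6]
finger_gap: 0.362
```

```bash
python3 st.py; python3 -c "
from h import *
import pickle
s=manip.sense();pickle.dump(s,open('w8.pkl','wb'))
cv2.imwrite('pics/w8.png',manip.snapshot('wrist'))"
```

```text
17.225 [ 0.6221 -0.24    0.1236] tooly -90.22 tilt [0.0071 0.0197] [ 0.2 -0.9 -0.6] 0.362 [-0.54  0.71  1.41  0.02  1.03  1.02]
```

View pics/w8.png

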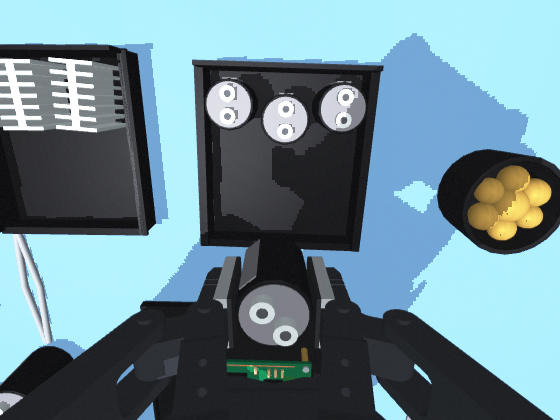

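Run:
```python
from h import *
import pickle
S=pickle.load(open('w8.pkl','rb'));KW=cam('wrist',S)
g=lambda p,z:px2w(KW,p,z)[:2]
b=[g((194,62),.044),g((382,68),.044)];f=[g((202,243),.02),g((359,250),.02)]
print(b,f);bm=sum(b)/2;fm=sum(f)/2;x=(bm-fm);print(np.linalg.norm(x));x/=np.linalg.norm(x);print(fm+x*.0405,bm-x*.0955,np.degrees(np.arctan2(x[1],x[0])))
h=[g((153,231),.02)];print('heat bin front right',h, 'heat back right',g((136,46),.044))
```

```text
[array([ 0.72353238, -0.19017446]), array([ 0.71929496, -0.30558648])] [array([ 0.59137182, -0.18027414]), array([ 0.58565758, -0.30665116])]
0.13297238278231735
[ 0.62899234 -0.24480821] [ 0.6259664  -0.24470762] -1.9039236844742953
heat bin front right [array([ 0.6016904 , -0.14167588])] heat back right [ 0.73277604 -0.15538737]
```

>>> send_rows:
  commands:
    - {"delta_pos": [0.2,-0.5,-1],"yaw": -0.02}
    - {"delta_pos": [0,0,-2],"yaw": 0}
    - {"delta_pos": [0,0,-2],"yaw": 0}
    - {"delta_pos": [0,0,-2],"yaw": 0}
    - {"delta_pos": [0,0,-1.5],"yaw": 0}
    - {"delta_pos": [0,0,-1],"yaw": 0}
    - {"delta_pos": [0,0,-0.3],"yaw": 0}

```text
t: 18.15
tcp_pos: [0.6205, -0.2487, 0.0166]
tool_rot: [1.0, -0.016, 0.002, -0.011]
force: [-0.8, 2.0, 13.7]
finger_gap: 0.366
```

```bash
python3 st.py
```

```text
18.15 [ 0.6205 -0.2487  0.0166] tooly -91.84 tilt [0.0036 0.0218] [-0.8  2.  13.7] 0.366 [-0.56  0.86  1.44  0.03  0.85  1.03]
```

>>> send_rows:
  commands:
    - {"delta_pos": [0,0,0],"yaw": 0}
    - {"delta_pos": [0,0,0],"yaw": 0}
    - {"delta_pos": [0,0,0],"yaw": 0}
    - {"delta_pos": [0,0,0],"yaw": 0}
  grip: -0.2

```text
t: 18.65
tcp_pos: [0.6223, -0.2495, 0.0189]
tool_rot: [1.0, -0.016, 0.004, -0.01]
force: [0.6, -0.2, -0.7]
finger_gap: 0.6
```

```bash
python3 st.py
```

```text
18.65 [ 0.6223 -0.2495  0.0189] tooly -91.81 tilt [0.0078 0.0192] [ 0.6 -0.2 -0.7] 0.6 [-0.56  0.85  1.44  0.03  0.85  1.03]
```

>>> send_rows:
  commands:
    - {"delta_pos": [0,0,1],"yaw": 0}
    - {"delta_pos": [0,0,2],"yaw": 0}
    - {"delta_pos": [0,0,4],"yaw": 0}
    - {"delta_pos": [0,0,4],"yaw": 0}
    - {"delta_pos": [0,0,4],"yaw": 0}
    - {"delta_pos": [0,0,0],"yaw": 0}

```text
t: 19.4
tcp_pos: [0.6232, -0.25, 0.1812]
tool_rot: [1.0, -0.016, 0.007, -0.008]
force: [-0.4, -0.1, 0.6]
finger_gap: 0.598
```

```bash
python3 st.py; python3 -c "
from h import *
cv2.imwrite('pics/w9.png',manip.snapshot('wrist'))"
```

```text
19.4 [ 0.6232 -0.25    0.1812] tooly -91.8 tilt [0.014  0.0153] [-0.4 -0.1  0.6] 0.598 [-0.56  0.64  1.36  0.02  1.14  1.04]
```

View pics/w9.png

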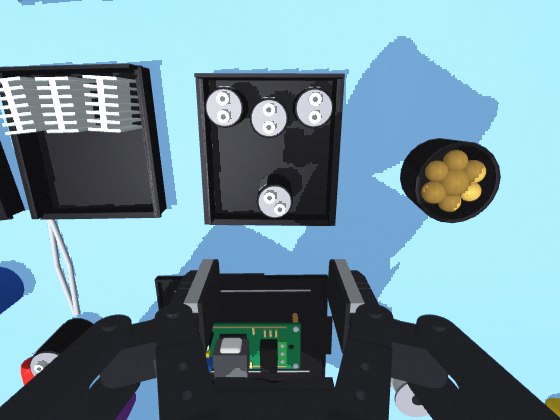

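Small cap stands upright in its bin at (274,200), clear of the stock. On to the large cap.

>>> send_rows:
  commands:
    - {"delta_pos": [-2.2,3,0],"yaw": 0.009}
    - {"delta_pos": [-2.2,3,0],"yaw": 0.009}
    - {"delta_pos": [-2.2,3,0],"yaw": 0.009}
    - {"delta_pos": [-2.2,3,0],"yaw": 0.009}
    - {"delta_pos": [-2.2,3,0],"yaw": 0.009}
    - {"delta_pos": [-2.2,3,0],"yaw": 0.009}
    - {"delta_pos": [-2.2,3,0],"yaw": 0.009}
    - {"delta_pos": [-1.5,2,0],"yaw": 0.009}
    - {"delta_pos": [0,0,0],"yaw": 0}
    - {"delta_pos": [0,0,0],"yaw": 0}
  grip: -1

```text
t: 20.7
tcp_pos: [0.439, -0.0108, 0.1732]
tool_rot: [1.0, 0.02, -0.004, -0.012]
force: [0.1, 0.1, 0.0]
finger_gap: 0.998
```

```bash
python3 st.py
```

```text
20.7 [ 0.439  -0.0108  0.1732] tooly -87.66 tilt [-0.008   0.0244] [0.1 0.1 0. ] 0.998 [-0.29  0.38  1.94  0.03  0.84  1.22]
```

>>> send_rows:
  commands:
    - {"delta_pos": [1.0,-0.6,-2],"yaw": 0}
    - {"delta_pos": [0,0,-3],"yaw": 0}
    - {"delta_pos": [0,0,-2],"yaw": 0}
    - {"delta_pos": [0,0,0],"yaw": 0}
    - {"delta_pos": [0,0,0],"yaw": 0}

```text
t: 21.32
tcp_pos: [0.4554, -0.0222, 0.1014]
tool_rot: [1.0, 0.018, -0.0, -0.011]
force: [-0.2, -0.3, 1.0]
finger_gap: 1.001
```

```bash
python3 st.py; python3 -c "
from h import *
import pickle
s=manip.sense();im=manip.snapshot('wrist');pickle.dump(s,open('w10.pkl','wb'))
KW=cam('wrist',s);print(w2px(KW,(.4495,-.0175,.055)))
cv2.imwrite('pics/w10.png',im)"
```

```text
21.325 [ 0.4554 -0.0222  0.1014] tooly -87.94 tilt [-0.0008  0.0216] [-0.2 -0.3  1. ] 1.001 [-0.31  0.53  1.96  0.03  0.65  1.2 ]
[267.02596217 243.61494576]
```

View pics/w10.png

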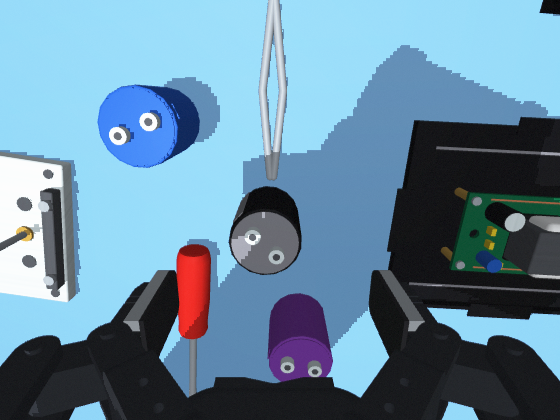

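Run:
```python
from h import *
import pickle
S=pickle.load(open('w10.pkl','rb'));KW=cam('wrist',S)
g=lambda p,z:px2w(KW,p,z)[:2].round(4)
print('cap',g((265,240),.055))
for z in (.005,.015,.022):print(z,'handle top L/R, bottom',g((179,250),z),g((209,250),z),g((194,244),z),g((207,338),z))
KT=cam('top');f=lambda x,y,z:px2w(KT,(120+(x+.5)/2.5-.5,90+(y+.5)/2.5-.5),z)[:2].round(4)
print(f(357,284,.01),f(375,284,.01))
print('purple',g((300,360),.055),'bin',)
```

```text
cap [ 0.4519 -0.0162]
0.005 handle top L/R, bottom [0.4179 0.0533] [0.419  0.0295] [0.4236 0.0412] [0.3346 0.0335]
0.015 handle top L/R, bottom [0.4229 0.0501] [0.4239 0.0273] [0.4284 0.0385] [0.343  0.0311]
0.022 handle top L/R, bottom [0.4263 0.0479] [0.4273 0.0258] [0.4317 0.0366] [0.3489 0.0295]
[0.4196 0.0483] [0.4192 0.0266]
purple [ 0.3616 -0.043 ] bin
```

>>> send_rows:
  commands:
    - {"delta_pos": [-0.45,0.5,-1],"yaw": 0}
    - {"delta_pos": [0,0,-2],"yaw": 0}
    - {"delta_pos": [0,0,-1],"yaw": 0}
    - {"delta_pos": [0,0,0],"yaw": 0}

```text
t: 21.88
tcp_pos: [0.4515, -0.0167, 0.0618]
tool_rot: [1.0, 0.018, 0.002, -0.01]
force: [-0.8, -0.1, -0.2]
finger_gap: 0.999
```

```bash
python3 st.py
```

```text
21.875 [ 0.4515 -0.0167  0.0618] tooly -87.92 tilt [0.0036 0.0202] [-0.8 -0.1 -0.2] 0.999 [-0.3   0.61  2.    0.04  0.53  1.2 ]
```

>>> send_rows:
  commands:
    - {"delta_pos": [0,0,-1.5],"yaw": 0}
    - {"delta_pos": [0,0,-1.5],"yaw": 0}
    - {"delta_pos": [0,0,-1],"yaw": 0}
    - {"delta_pos": [0,0,-0.6],"yaw": 0}
    - {"delta_pos": [0,0,0],"yaw": 0}

```text
t: 22.5
tcp_pos: [0.4531, -0.0168, 0.0163]
tool_rot: [1.0, 0.018, 0.004, -0.009]
force: [0.0, 1.2, 0.2]
finger_gap: 1.003
```

>>> send_rows:
  commands:
    - {"delta_pos": [0,0,0],"yaw": 0}
    - {"delta_pos": [0,0,0],"yaw": 0}
    - {"delta_pos": [0,0,0],"yaw": 0}
    - {"delta_pos": [0,0,0],"yaw": 0}
    - {"delta_pos": [0,0,0],"yaw": 0}
    - {"delta_pos": [0,0,0],"yaw": 0}
  grip: 1
  force: 35

```text
t: 23.25
tcp_pos: [0.4535, -0.0169, 0.0172]
tool_rot: [1.0, 0.019, 0.005, -0.009]
force: [-0.1, 0.4, -1.1]
finger_gap: 0.53
```

```bash
python3 st.py
```

```text
23.25 [ 0.4535 -0.0169  0.0172] tooly -87.87 tilt [0.0098 0.0184] [-0.1  0.4 -1.1] 0.53 [-0.3   0.71  2.02  0.05  0.41  1.19]
```

>>> send_rows:
  commands:
    - {"delta_pos": [0,0,1],"yaw": 0}
    - {"delta_pos": [0,0,2],"yaw": 0}
    - {"delta_pos": [0,0,4],"yaw": 0}
    - {"delta_pos": [0,0,4],"yaw": 0}
    - {"delta_pos": [1.5,2,1],"yaw": 0}
    - {"delta_pos": [2.5,4,0],"yaw": 0}
    - {"delta_pos": [2.5,4,0],"yaw": 0}
    - {"delta_pos": [2.5,4,0],"yaw": 0}
    - {"delta_pos": [2.5,4,0],"yaw": 0}
    - {"delta_pos": [2,4,0],"yaw": 0}

```text
t: 24.5
tcp_pos: [0.5887, 0.2074, 0.1472]
tool_rot: [1.0, 0.015, 0.006, -0.009]
force: [0.0, 0.3, -0.9]
finger_gap: 0.533
```

>>> send_rows:
  commands:
    - {"delta_pos": [0.5,2,0],"yaw": 0}
    - {"delta_pos": [0,0,0],"yaw": 0}
    - {"delta_pos": [0,0,0],"yaw": 0}

```text
t: 24.88
tcp_pos: [0.5922, 0.2291, 0.1474]
tool_rot: [1.0, 0.017, 0.005, -0.008]
force: [-0.1, 0.0, -0.3]
finger_gap: 0.529
```

```bash
python3 st.py; python3 -c "
from h import *
import pickle
s=manip.sense();im=manip.snapshot('wrist');pickle.dump(s,open('w11.pkl','wb'))
cv2.imwrite('pics/w11.png',im)"
```

```text
24.875 [0.5922 0.2291 0.1474] tooly -88.04 tilt [0.0093 0.0161] [-0.1  0.  -0.3] 0.529 [0.19 0.63 1.49 0.02 1.   1.71]
```

View pics/w11.png

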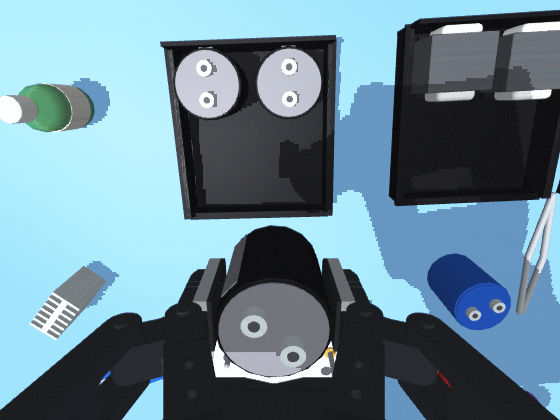

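Run:
```python
from h import *
import pickle
S=pickle.load(open('w11.pkl','rb'));KW=cam('wrist',S)
g=lambda p,z:px2w(KW,p,z)[:2]
b=[g((162,42),.044),g((336,36),.044)];f=[g((185,217),.02),g((332,213),.02)]
print(b,f);bm=sum(b)/2;fm=sum(f)/2;x=(bm-fm);print(np.linalg.norm(x));x/=np.linalg.norm(x);o=(fm+x*.0405+bm-x*.0955)/2;print(o,np.degrees(np.arctan2(x[1],x[0])),o-S['tcp_pos'][:2])
print('hs',[g(p,.048).round(3) for p in((30,328),(47,295),(78,310),(57,339))])
```

```text
[array([0.70578208, 0.30920564]), array([0.71290027, 0.19304632])] [array([0.57266047, 0.30663029]), array([0.58106856, 0.18074265])]
0.13268538710918623
[0.6156461  0.24586433] 3.214191220330588 [0.02344986 0.01679553]
hs [array([0.475, 0.439]), array([0.509, 0.419]), array([0.495, 0.394]), array([0.464, 0.418])]
```

>>> send_rows:
  commands:
    - {"delta_pos": [1.2,0.8,0],"yaw": 0.02}
    - {"delta_pos": [1.0,0.8,-1],"yaw": 0}
    - {"delta_pos": [0,0,-2],"yaw": 0}
    - {"delta_pos": [0,0,-2],"yaw": 0}
    - {"delta_pos": [0,0,-2],"yaw": 0}
    - {"delta_pos": [0,0,-1],"yaw": 0}
    - {"delta_pos": [0,0,0],"yaw": 0}

```text
t: 25.8
tcp_pos: [0.619, 0.2434, 0.0625]
tool_rot: [1.0, 0.025, 0.005, -0.008]
force: [-0.3, -0.3, -1.0]
finger_gap: 0.534
```

```bash
python3 st.py
```

```text
25.8 [0.619  0.2434 0.0625] tooly -87.14 tilt [0.01   0.0165] [-0.3 -0.3 -1. ] 0.534 [0.2  0.78 1.46 0.02 0.89 1.71]
```

>>> send_rows:
  commands:
    - {"delta_pos": [-0.5,0.15,-0.5],"yaw": 0}
    - {"delta_pos": [0,0,-1],"yaw": 0}
    - {"delta_pos": [0,0,-1],"yaw": 0}
    - {"delta_pos": [0,0,-0.7],"yaw": 0}
    - {"delta_pos": [0,0,-0.4],"yaw": 0}

```text
t: 26.42
tcp_pos: [0.6152, 0.2454, 0.0262]
tool_rot: [1.0, 0.025, 0.007, -0.008]
force: [-0.2, 0.8, -0.7]
finger_gap: 0.527
```

```bash
python3 st.py
```

```text
26.425 [0.6152 0.2454 0.0262] tooly -87.13 tilt [0.014  0.0173] [-0.2  0.8 -0.7] 0.527 [0.2  0.83 1.48 0.02 0.82 1.71]
```

>>> send_rows:
  commands:
    - {"delta_pos": [0,0,-0.3],"yaw": 0}
    - {"delta_pos": [0,0,-0.2],"yaw": 0}
    - {"delta_pos": [0,0,-0.15],"yaw": 0}

```text
t: 26.8
tcp_pos: [0.6155, 0.2454, 0.0201]
tool_rot: [1.0, 0.025, 0.007, -0.008]
force: [-2.4, -0.6, 9.4]
finger_gap: 0.53
```

```bash
python3 st.py
```

```text
26.8 [0.6155 0.2454 0.0201] tooly -87.14 tilt [0.0141 0.0173] [-2.4 -0.6  9.4] 0.53 [0.2  0.84 1.48 0.02 0.81 1.71]
```

>>> send_rows:
  commands:
    - {"delta_pos": [0,0,0],"yaw": 0}
    - {"delta_pos": [0,0,0],"yaw": 0}
    - {"delta_pos": [0,0,0],"yaw": 0}
    - {"delta_pos": [0,0,0],"yaw": 0}
  grip: -0.5

```text
t: 27.3
tcp_pos: [0.6164, 0.2456, 0.021]
tool_rot: [1.0, 0.025, 0.008, -0.009]
force: [-0.3, 0.5, 0.1]
finger_gap: 0.746
```

>>> send_rows:
  commands:
    - {"delta_pos": [0,0,1],"yaw": 0}
    - {"delta_pos": [0,0,2],"yaw": 0}
    - {"delta_pos": [0,0,4],"yaw": 0}
    - {"delta_pos": [0,0,4],"yaw": 0}
    - {"delta_pos": [0,0,3],"yaw": 0}
    - {"delta_pos": [-2.5,3,0],"yaw": -0.1}
    - {"delta_pos": [-3.5,4,0],"yaw": -0.12}
    - {"delta_pos": [-3.5,4,0],"yaw": -0.12}
    - {"delta_pos": [-2.5,3,0],"yaw": -0.12}
    - {"delta_pos": [-1,2,0],"yaw": -0.12}

```text
t: 28.55
tcp_pos: [0.4869, 0.4086, 0.1817]
tool_rot: [0.962, -0.274, 0.02, -0.008]
force: [0.2, 0.2, -0.2]
finger_gap: 0.749
```

>>> send_rows:
  commands:
    - {"delta_pos": [0,0,0],"yaw": 0}
    - {"delta_pos": [0,0,0],"yaw": 0}
  grip: -1

```text
t: 28.8
tcp_pos: [0.4865, 0.4099, 0.1845]
tool_rot: [0.962, -0.271, 0.021, -0.01]
force: [-0.4, -0.2, 0.4]
finger_gap: 1.001
```

```bash
python3 st.py
```

```text
28.8 [0.4865 0.4099 0.1845] tooly -121.41 tilt [0.046 0.007] [-0.4 -0.2  0.4] 1.001 [ 0.53  0.58  1.48 -0.02  1.04  2.66]
```

Run:
```python
from h import *
import pickle
s=manip.sense();im=manip.snapshot('wrist');pickle.dump(s,open('w12.pkl','wb'))
KW=cam('wrist',s);u,v=w2px(KW,(.487,.417,.04)).astype(int);print(u,v)
cv2.imwrite('pics/w12f.png',im)
x0,y0=max(u-75,0),max(v-65,0);c=im[y0:y0+130,x0:x0+150];print(x0,y0)
a=cv2.resize(c,None,fx=4,fy=4,interpolation=cv2.INTER_CUBIC)
cv2.imwrite('pics/w12.png',a[:590])
```

```text
271 200
196 135
```

View pics/w12.png

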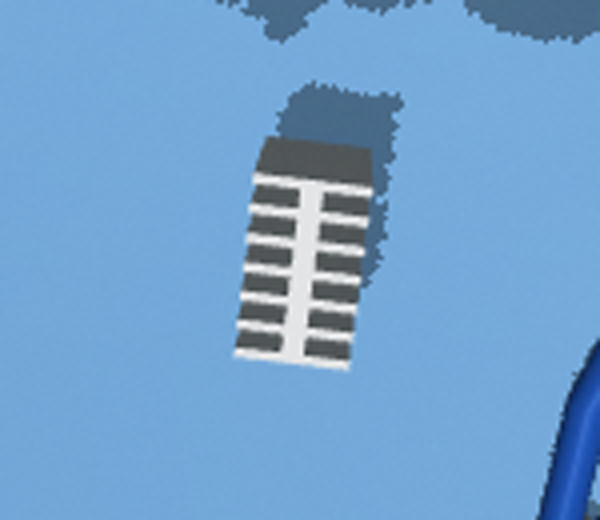

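```bash
python3 - <<'E'
from h import *
import pickle
S=pickle.load(open('w12.pkl','rb'));KW=cam('wrist',S)
P=[(254,174),(373,190),(350,369),(234,354)]
q=np.array([px2w(KW,(196+(x+.5)/4-.5,135+(y+.5)/4-.5),.048)[:2] for x,y in P])
x=q[0]+q[1]-q[2]-q[3];y=q[1]+q[2]-q[0]-q[3]
print(q.mean(0),np.linalg.norm(x)/2,np.linalg.norm(y)/2,'xang',np.degrees(np.arctan2(x[1],x[0])),'yang',np.degrees(np.arctan2(y[1],y[0])),q.mean(0)-S['tcp_pos'][:2])
E
python3 st.py
```

```text
[0.48687505 0.41656141] 0.041060885485128575 0.025907376044464935 xang -38.196096913799735 yang -128.83041491559692 [0.00039441 0.00669885]
28.85 [0.4866 0.4098 0.1844] tooly -121.46 tilt [0.0459 0.0072] [-0.5  0.3  0.8] 1.002 [ 0.53  0.58  1.48 -0.02  1.04  2.66]
```

>>> send_rows:
  commands:
    - {"delta_pos": [0,0.7,-1],"yaw": -0.03}
    - {"delta_pos": [0,0,-3],"yaw": -0.03}
    - {"delta_pos": [0,0,-3],"yaw": 0}
    - {"delta_pos": [0,0,-2],"yaw": 0}
    - {"delta_pos": [0,0,-1],"yaw": 0}
    - {"delta_pos": [0,0,0],"yaw": 0}

```text
t: 29.6
tcp_pos: [0.4933, 0.4109, 0.0841]
tool_rot: [0.952, -0.304, 0.023, -0.01]
force: [-0.2, -0.2, -0.8]
finger_gap: 1.005
```

```bash
python3 st.py
```

```text
29.6 [0.4933 0.4109 0.0841] tooly -125.31 tilt [0.0507 0.0051] [-0.2 -0.2 -0.8] 1.005 [ 0.53  0.72  1.53 -0.03  0.84  2.74]
```

>>> send_rows:
  commands:
    - {"delta_pos": [-0.65,0.6,-1.0],"yaw": 0}
    - {"delta_pos": [0,0,-1.5],"yaw": 0}
    - {"delta_pos": [0,0,-1.5],"yaw": 0}
    - {"delta_pos": [0,0,-0.5],"yaw": 0}
    - {"delta_pos": [0,0,0],"yaw": 0}

```text
t: 30.22
tcp_pos: [0.4873, 0.4178, 0.0376]
tool_rot: [0.953, -0.303, 0.024, -0.011]
force: [-0.2, -0.3, -0.8]
finger_gap: 1.004
```

```bash
python3 st.py
```

```text
30.225 [0.4873 0.4178 0.0376] tooly -125.28 tilt [0.0533 0.0066] [-0.2 -0.3 -0.8] 1.004 [ 0.55  0.79  1.55 -0.03  0.75  2.76]
```

>>> send_rows:
  commands:
    - {"delta_pos": [0,-0.1,-1.0],"yaw": 0}
    - {"delta_pos": [0,0,-0.8],"yaw": 0}
    - {"delta_pos": [0,0,-0.3],"yaw": 0}
    - {"delta_pos": [0,0,0],"yaw": 0}

```text
t: 30.72
tcp_pos: [0.4878, 0.4169, 0.0156]
tool_rot: [0.952, -0.303, 0.025, -0.012]
force: [0.3, 0.6, -0.1]
finger_gap: 1.002
```

>>> send_rows:
  commands:
    - {"delta_pos": [0,0,0],"yaw": 0}
    - {"delta_pos": [0,0,0],"yaw": 0}
    - {"delta_pos": [0,0,0],"yaw": 0}
    - {"delta_pos": [0,0,0],"yaw": 0}
    - {"delta_pos": [0,0,0],"yaw": 0}
    - {"delta_pos": [0,0,0],"yaw": 0}
    - {"delta_pos": [0,0,0],"yaw": 0}
    - {"delta_pos": [0,0,0],"yaw": 0}
  grip: 1
  force: 30

```text
t: 31.72
tcp_pos: [0.4884, 0.4173, 0.0165]
tool_rot: [0.952, -0.303, 0.025, -0.012]
force: [-0.2, 0.0, 1.4]
finger_gap: 0.299
```

```bash
python3 st.py
```

```text
31.725 [0.4884 0.4173 0.0165] tooly -125.28 tilt [0.0558 0.0081] [-0.2  0.   1.4] 0.299 [ 0.54  0.82  1.56 -0.03  0.71  2.76]
```

>>> send_rows:
  commands:
    - {"delta_pos": [0,0,1],"yaw": 0}
    - {"delta_pos": [0,0,2],"yaw": 0}
    - {"delta_pos": [0,0,4],"yaw": 0}
    - {"delta_pos": [0,0,5],"yaw": 0}
    - {"delta_pos": [0.5,-2,1],"yaw": 0.06}
    - {"delta_pos": [1.2,-4,0],"yaw": 0.06}
    - {"delta_pos": [1.2,-4,0],"yaw": 0.06}
    - {"delta_pos": [1.2,-4,0],"yaw": 0.06}
    - {"delta_pos": [1.2,-4,0],"yaw": 0.06}
    - {"delta_pos": [1.2,-4,0],"yaw": 0.06}

```text
t: 32.98
tcp_pos: [0.5558, 0.1955, 0.1657]
tool_rot: [0.992, -0.118, 0.03, -0.022]
force: [0.1, 0.5, -0.8]
finger_gap: 0.3
```

```bash
python3 st.py
```

```text
32.975 [0.5558 0.1955 0.1657] tooly -103.49 tilt [0.0649 0.037 ] [ 0.1  0.5 -0.8] 0.3 [0.13 0.54 1.64 0.04 0.89 1.92]
```

>>> send_rows:
  commands:
    - {"delta_pos": [1.2,-4,0],"yaw": 0.06}
    - {"delta_pos": [1.2,-4,0],"yaw": 0.06}
    - {"delta_pos": [1.2,-4,0],"yaw": 0.06}
    - {"delta_pos": [1.2,-4,0],"yaw": 0.05}
    - {"delta_pos": [1.2,-4,0],"yaw": 0.03}
    - {"delta_pos": [0.6,-4,0],"yaw": 0}
    - {"delta_pos": [0,-2,0],"yaw": 0}
    - {"delta_pos": [0,0,0],"yaw": 0}
    - {"delta_pos": [0,0,0],"yaw": 0}

```text
t: 34.1
tcp_pos: [0.6253, -0.0747, 0.1793]
tool_rot: [0.999, 0.015, 0.035, -0.026]
force: [0.4, 0.3, -1.4]
finger_gap: 0.304
```

```bash
python3 st.py
```

```text
34.1 [ 0.6253 -0.0747  0.1793] tooly -88.17 tilt [0.0689 0.053 ] [ 0.4  0.3 -1.4] 0.304 [-0.33  0.57  1.52  0.09  1.    1.17]
```

Run:
```python
from h import *
s=dict(tcp_pos=np.array([.6232,-.25,.1812]),tool_rot=np.array([1,-.016,.007,-.008]));KW=cam('wrist',s)
g=lambda p,z:px2w(KW,p,z)[:2]
f=[g((30,219),.02),g((163,216),.02)];print(f,sum(f)/2, 'back right',g((150,66),.044))
print('small check',(g((206,224),.02)+g((335,224),.02))/2,'capS',g((274,202),.045))
```

```text
[array([ 0.59996509, -0.00830602]), array([ 0.59938735, -0.13958082])] [ 0.59967622 -0.07394342] back right [ 0.73126943 -0.15505889]
small check [ 0.58825089 -0.24326369] capS [ 0.61794754 -0.24821868]
```

>>> send_rows:
  commands:
    - {"delta_pos": [1.1,-0.6,0],"yaw": -0.04}
    - {"delta_pos": [0,0,-2],"yaw": 0}
    - {"delta_pos": [0,0,-2],"yaw": 0}
    - {"delta_pos": [0,0,-2],"yaw": 0}
    - {"delta_pos": [0,0,-2],"yaw": 0}
    - {"delta_pos": [0,0,-1],"yaw": 0}
    - {"delta_pos": [0,0,0],"yaw": 0}

```text
t: 34.98
tcp_pos: [0.6345, -0.0669, 0.0884]
tool_rot: [0.999, 0.001, 0.034, -0.027]
force: [-0.5, 1.0, -0.5]
finger_gap: 0.301
```

```bash
python3 st.py
```

```text
34.975 [ 0.6345 -0.0669  0.0884] tooly -89.73 tilt [0.0681 0.055 ] [-0.5  1.  -0.5] 0.301 [-0.31  0.71  1.56  0.1   0.83  1.19]
```

>>> send_rows:
  commands:
    - {"delta_pos": [0.2,-1.3,-0.5],"yaw": -0.01}
    - {"delta_pos": [0,0,-1.5],"yaw": 0}
    - {"delta_pos": [0,0,-1.5],"yaw": 0}
    - {"delta_pos": [0,0,-0.5],"yaw": 0}
    - {"delta_pos": [0,0,0],"yaw": 0}

```text
t: 35.6
tcp_pos: [0.6376, -0.0811, 0.0471]
tool_rot: [0.999, -0.004, 0.036, -0.027]
force: [0.3, 0.2, -1.2]
finger_gap: 0.299
```

```bash
python3 st.py
```

```text
35.6 [ 0.6376 -0.0811  0.0471] tooly -90.34 tilt [0.0712 0.0534] [ 0.3  0.2 -1.2] 0.299 [-0.33  0.77  1.56  0.11  0.76  1.17]
```

>>> send_rows:
  commands:
    - {"delta_pos": [-0.1,0,-0.8],"yaw": 0}
    - {"delta_pos": [0,0,-0.7],"yaw": 0}
    - {"delta_pos": [0,0,-0.4],"yaw": 0}
    - {"delta_pos": [0,0,-0.3],"yaw": 0}

```text
t: 36.1
tcp_pos: [0.637, -0.081, 0.0243]
tool_rot: [0.999, -0.004, 0.036, -0.027]
force: [0.3, -0.4, -0.1]
finger_gap: 0.302
```

```bash
python3 st.py
```

```text
36.1 [ 0.637  -0.081   0.0243] tooly -90.32 tilt [0.0725 0.053 ] [ 0.3 -0.4 -0.1] 0.302 [-0.34  0.81  1.57  0.11  0.72  1.16]
```

>>> send_rows:
  commands:
    - {"delta_pos": [0,0,-0.2],"yaw": 0}
    - {"delta_pos": [0,0,-0.15],"yaw": 0}

```text
t: 36.35
tcp_pos: [0.6371, -0.081, 0.0206]
tool_rot: [0.999, -0.004, 0.036, -0.027]
force: [-0.3, 0.6, -0.4]
finger_gap: 0.3
```

```bash
python3 st.py
```

```text
36.35 [ 0.6371 -0.081   0.0206] tooly -90.32 tilt [0.0727 0.053 ] [-0.3  0.6 -0.4] 0.3 [-0.33  0.81  1.57  0.11  0.71  1.16]
```

>>> send_rows:
  commands:
    - {"delta_pos": [0,0,-0.15],"yaw": 0}
    - {"delta_pos": [0,0,-0.1],"yaw": 0}

```text
t: 36.6
tcp_pos: [0.6373, -0.081, 0.02]
tool_rot: [0.999, -0.004, 0.036, -0.027]
force: [-1.2, -0.5, 5.6]
finger_gap: 0.302
```

```bash
python3 st.py
```

```text
36.6 [ 0.6373 -0.081   0.02  ] tooly -90.3 tilt [0.073 0.053] [-1.2 -0.5  5.6] 0.302 [-0.33  0.81  1.57  0.11  0.71  1.16]
```

>>> send_rows:
  commands:
    - {"delta_pos": [0,0,0],"yaw": 0}
    - {"delta_pos": [0,0,0],"yaw": 0}
    - {"delta_pos": [0,0,0],"yaw": 0}
    - {"delta_pos": [0,0,0],"yaw": 0}
  grip: -0.2

```text
t: 37.1
tcp_pos: [0.6379, -0.0812, 0.0204]
tool_rot: [0.999, -0.004, 0.037, -0.026]
force: [0.9, -0.1, -0.9]
finger_gap: 0.596
```

>>> send_rows:
  commands:
    - {"delta_pos": [0,0,1],"yaw": 0}
    - {"delta_pos": [0,0,2],"yaw": 0}
    - {"delta_pos": [0,0,4],"yaw": 0}
    - {"delta_pos": [0,0,4],"yaw": 0}
    - {"delta_pos": [0,0,4],"yaw": 0}
    - {"delta_pos": [-4,-2,4],"yaw": 0}
    - {"delta_pos": [-5,-2,3],"yaw": 0}
    - {"delta_pos": [-4,0,2],"yaw": 0}
    - {"delta_pos": [-2,0,0],"yaw": 0}
    - {"delta_pos": [0,0,0],"yaw": 0}

```text
t: 38.35
tcp_pos: [0.4847, -0.1226, 0.2813]
tool_rot: [0.999, -0.003, 0.045, -0.021]
force: [0.7, -0.6, 0.2]
finger_gap: 0.602
```

```bash
python3 st.py
python3 - <<'E'
from h import *
w=manip.snapshot('wrist');s=manip.snapshot('scene')
cv2.imwrite('pics/wf.png',w);cv2.imwrite('pics/sf.png',s)
a=cv2.resize(s[130:420,60:400],(340*300//290*2//2+48,300))
b=cv2.resize(w,(400,300))
a=cv2.resize(s[120:410,40:400],None,fx=2.2,fy=2.2,interpolation=cv2.INTER_CUBIC)[:600,:800] if False else cv2.resize(s[140:410,60:400],(400,300),interpolation=cv2.INTER_CUBIC)
cv2.imwrite('pics/f.png',np.vstack([cv2.resize(np.hstack([a,b]),(800,300)),cv2.resize(manip.snapshot('top')[90:240,120:440],(640,300),interpolation=cv2.INTER_CUBIC).copy() if False else cv2.copyMakeBorder(cv2.resize(manip.snapshot('top')[90:240,120:440],(640,300),interpolation=cv2.INTER_CUBIC),0,0,0,160,0)]))
E
```

```text
38.35 [ 0.4847 -0.1226  0.2813] tooly -90.24 tilt [0.0909 0.0424] [ 0.7 -0.6  0.2] 0.602 [-0.52  0.27  1.73  0.09  1.09  1.01]
```

View pics/f.png

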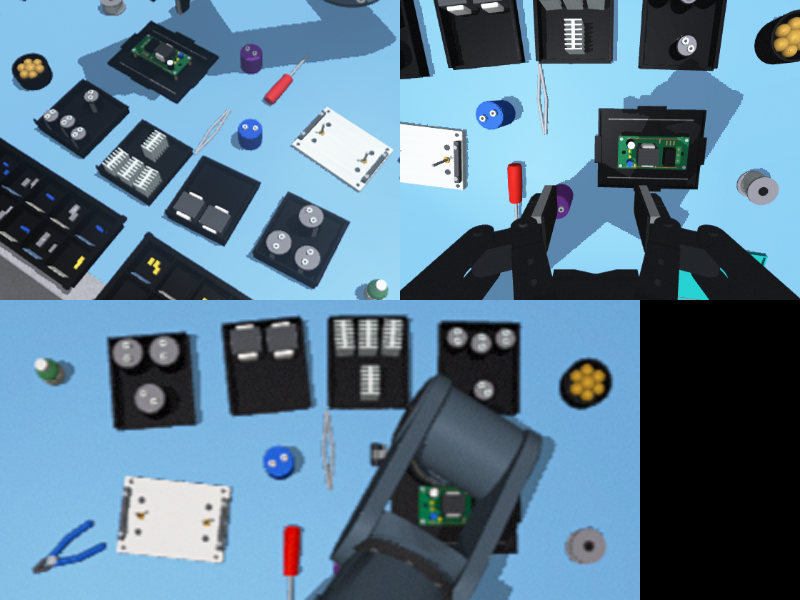

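All parts are where they belong: board in the tray, and large cap, heat sink and small cap upright on their own bins' front floors with the arm clear. Handing in.

```bash
python3 -c "
from station import manip
print(manip.sign_off())"
```

```text
the job is handed in; nothing more can be done
None
```

The job is done and handed in at about 38.5 s of the 125 s allowed; sign-off gave no verdict. I lifted the board level off its pins and stood it on its feet in the black tray. The small capacitor, large capacitor and heat sink then went into their own bins, each lowered to light contact before release.

- **Last checks:** the final scene, top and wrist pictures show every part standing upright on the clear front floor of its bin, and the arm well clear at z 0.28. Measured from the wrist camera, the board sits about 3 mm from the tray's middle. The parts sit within about 9 mm of their bin origins, estimated from the last tool positions and earlier bin measurements.
- **What disagreed:**
  - The fixed top camera read about 3 mm short in x compared with the wrist camera, so I corrected the grasps from close by.
  - The tool slowly tilted, reaching about 5° by the heat sink placing. That part was let down slightly tilted and settled upright on release.
  - One early move was refused because some rows had no yaw value; I sent it again with yaw in every row.

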